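# Hang the second slotted mass with its slot opposed and lock the pair with the taper pin

## Robot

A 6-joint arm with a two-finger parallel gripper is mounted at the origin on the work surface. World frame = base frame: x ahead of the robot, y to its left, z up, the work surface at z = 0. Lengths are in mm, angles in rad, forces in N, time in s.
With the tool pointing down it reaches from about 325 to 900 mm from the base axis. Payload 6.1 kg.
Tool frame: the origin (TCP) lies on the front face of the gripper's body, between the roots of the fingers; the fingertips stand 70 mm ahead of it and the grasp point (between the pads) lies 51 mm ahead of it; z points along the fingers, y is the line along which they close (so a half turn about z gives the same grasp; the last joint's range is limited). The gripper opens to 87 mm and grips with 3 to 60 N. Pads are 19 mm wide; open, the fingers measure 117 mm over their backs; the gripper's body (75 mm by 190 mm) begins 51 mm behind the grasp point.
Start: joints at [-1.338, 0.22, 1.526, -0, 1.395, -0.126], TCP at [219.462, -585.195, 292.238] pointing down, gripper open.
Joint ranges: [-2.98, 2.98], [-0.91, 2.08], [0.09, 2.57], [-1.24, 4.39], [0.2, 2.65], [-2.68, 2.68]. Speed limits (rad/s): [2.57, 2.57, 3.01, 3.14, 3.14, 3.14].

## Interface

Orientations are given as a rotation vector (axis times angle).
In Python, from workcell import arm gives the robot as it stands.
- The arm moves only by the shell command python3 -m jog 'ROWS' [FORCE]. ROWS is JSON, a list of rows, each a list of 3 entries, a list of its own where there are three numbers: the finger opening in cm, from 0 to 8.7, then the shift along the world's x, y, z in cm, then the turn about the world's z in rad. In form: [[gripper, [x, y, z], roll], ...]. A call has 1 to 20 rows; each row shifts and turns the commanded pose from where the row before left it; what a row does not reach is not made up. A row lasts 1/8 s, in which the tool goes at most 62.5 mm and 10.7 degrees, less where a joint would pass 70% of its speed; a pose out of reach is approached as far as the arm can. A call is refused whole if a number of a shift passes 6.25 or a number of a turn 0.188, either way. A call with a gripper value outside its range is refused whole. The fingers move at their own pace and stop on an object; FORCE is the grip in N (left out, the last holds). Time passes only in rows, so rows that do not move let the fingers close. It gives the time, the measured TCP pose, the force, the opening and the grip force at its end, in the units of the state.
- arm.read_state(): the state, without advancing time (a new reading comes with each control period).
- arm.grab_frame(name): name is "side" or "top" or "wrist"; returns a dict with "image" (384x512x3 uint8, blue, green, red), "fx", "fy", "cx", "cy" (pixels), "k1" (the pictures are not rectified: a ray, as slopes to the right and down, at radius r is drawn at 1 + k1 r^2 times it, then the intrinsics apply), "pose" (4x4, takes a point from camera to world coordinates); the wrist camera has in their place "mount" (4x4, takes a point from camera to tool coordinates, whose origin is the TCP and whose axes are the flange's). Camera axes: x right, y down, z forward; pixel columns grow to the right and rows downward; lengths in mm; the calibration is good to about 2 mm. A picture is of the moment at which its call begins: read the wrist's pose just before it. There is no depth.
- arm.job_done(): hands the job in; it is judged then, once.
Trained networks look in a picture, given as the dict that the camera call returned (one of the last four; its "shot" number tells which), for a name from the list of things; names that differ only in an ending like _2 or _b are one class to them, and where a whole thing is asked for, a point or a joint stands for the part that bears it (a point fixed in the world has none). Each returns a list of dicts, best first, with "p" (0 to 1); they miss things now and then, are a little off and sometimes report something else, mostly with a low value. They report only what shows in the picture. A call takes as long as a camera call. They do not tell look-alikes from the thing itself.
- arm.trace(picture, thing): "mask" (384x512 bool, what is visible of it) and "extent" ([left, top, right, bottom] in pixels, round what is visible of it).
- arm.mark_of(picture, thing): "pixel" ([row, column] in pixels: a listed point, or the origin of a listed thing).
The state is a dict: "time": time; "joint_positions": joint angles; "qvel": joint speeds; "effort": joint torques, N m; "tcp_pos": TCP position; "tcp_rot": TCP orientation; "ft_force": force on the tool from outside, world axes, zero at the start; "ft_torque": the same for the moment, N m; "gripper_width": finger opening in mm; "finger_force": force on a finger pad.
Only numpy, scipy, OpenCV 4.12 (cv2) and the standard library are available. Lean on these libraries where they do the work, as an engineer would, in place of code of your own. Each camera call takes 0.05 s, during which the arm holds its last target. There are 200 camera calls.

## Task

The load rig has one slotted mass on its weight hanger: hang the matching mass from the bench flat on top of it, with its slot pointing the opposite way so that neither can slide off, and then push the tapered pin fully home through the holes of both masses so that it pulls them into line and locks them. Work gently: the hanger sits on a spring and must never be pressed down to its stop. Leave everything else on the bench where it is, and let go of everything at the end.

Things in the scene. Friction and masses are not known exactly. Their poses are not given: they have to be found in the camera images.
- pan_top (a point): centre of the upper face of the weight hanger's round aluminium pan, 60 mm across; the hanger stands on the load rig (white printed base 130 by 90 by 26 mm with a black sensor housing) with its pan about 81 mm over the bench. z up; moves with the hanger
- head_top (a point): top of the hanger's upright steel stem, on its axis, 50 mm above the pan. The stem is 8 mm thick and carries a mushroom head 16 mm across that takes up its last 8 mm, so a disc cannot be dropped over it and must come in from the side with its slot, under the head
- hanger (a joint): how far the hanger has sunk (m). It rides straight up and down on a spring, 0.6 N per mm: 0 unloaded, about 0.004 more for each mass, hard stop at 0.030
- mass_on_centre (a point): centre (half-way up) of the slotted mass that already lies on the pan, the stem 0 to 4.5 mm off the end of its slot, so it may lie off-centre: steel disc 64 mm across, 12 mm thick, about 0.25 kg (varies). A slot 10.5 mm wide runs from its flat end 4.5 mm behind the centre out to the rim, flaring to 20 mm over the last 8 mm. x points out along the slot, z up
- mass_on_mouth (a point): point on the rim of that mass in the middle of its slot's mouth, 32 mm from its centre, half-way up
- mass_on_hole_l (a point): that mass has two 10 mm through holes, 22 mm from its centre, square to the slot, one on each side; this is the centre of the one on its +y side, at its upper face
- mass_on_hole_r (a point): the same for the hole on its -y side
- mass_off_centre (a point): centre (half-way up) of the mass to be hung, flat on the bench, twin of the one on the pan: steel disc 64 mm across, 12 mm thick, about 0.25 kg (varies). A slot 10.5 mm wide runs from its flat end 4.5 mm behind the centre out to the rim, flaring to 20 mm over the last 8 mm. x points out along the slot, z up. The other loose masses have no pin holes
- mass_off_mouth (a point): point on the rim of the mass to be hung in the middle of its slot's mouth, 32 mm from its centre, half-way up
- mass_off_hole_l (a point): centre of the hole on its +y side, at its upper face
- mass_off_hole_r (a point): centre of the hole on its -y side, at its upper face
- pin_grip (a point): middle of the grip of the steel locking pin, about 45 g, which stands upright in a white fixed block 50 by 50 by 30 mm: round grip 14 mm thick, 31 mm tall, over a shoulder 16 mm across, 3 mm thick. This point lies 22 mm above the shoulder's underside and 44 mm above the tip; z up along the pin
- pin_shoulder (a point): centre of the underside of the pin's shoulder, which comes to bear on the upper mass when the pin is home
- pin_tip (a point): lower end of the pin, on its axis. The shank is 22 mm long, 9.2 mm thick at the shoulder, 8.6 mm at 8 mm from the tip, then tapers to 4 mm at the tip; the tip is 2 mm above the pan when the pin is home. The taper draws holes up to about 3 mm out of line together under a push of some 5 N
- rig: the load rig; origin under the hanger's stem, on the bench; fixed
- mass_on: the slotted mass on the pan (origin: centre of its underside)
- mass_off: the slotted mass to be hung (origin: centre of its underside)
- pin: the locking pin (origin at its tip)
- small_mass: bystander: smaller slotted mass, 40 mm across, 10 mm thick, no pin holes (origin under its centre)
- plain_mass: bystander: disc 58 mm across, 12 mm thick, with a 12 mm hole in the middle and no slot (origin under its centre)
- bottle: bystander: amber bottle, 60 mm across, 110 mm tall (origin under its centre)
- beaker: bystander: glass beaker 68 mm across, 85 mm tall (origin under its centre)
- screwdriver: bystander: screwdriver lying on the bench (origin under its middle)
Mind the look-alikes: they are no part of the job. Leave any blue or turquoise look-alike of the mass_off alone.

How it is judged:
By the outcome, as a careful person would: the job done as asked, in the order asked, and still so for the second after the job is handed in, with the robot touching nothing.
It also fails if it takes over 58 s, if anything falls off the work surface, if the arm or the gripper's body presses on something with over 40 N, if the wrist force passes 120 N, or if a joint passes its speed limit or range.

## Working session

There is one attempt and no reset: what is moved stays moved. The work goes in short steps, Python scripts to look and compute and a shell command to move; the robot and the scene stay as the last step left them, time stands still between calls to the robot, and variables do not carry over. Pictures are saved under pics/ and viewed, at most 10 in all, crops included, and the job is handed in when it is done.

```bash
mkdir -p pics; ls; cat > h.py <<'E'
import numpy as np, cv2
from scipy.spatial.transform import Rotation as R
from workcell import arm
def campose(f,s=None):
    if 'pose' in f: return np.array(f['pose'])
    T=np.eye(4);T[:3,:3]=R.from_rotvec(s['tcp_rot']).as_matrix();T[:3,3]=s['tcp_pos'];return T@np.array(f['mount'])
def ray(f,P,px):
    r,c=px; d=np.array([(c-f['cx'])/f['fx'],(r-f['cy'])/f['fy']]);u=d.copy()
    for _ in range(20): u=d/(1+f['k1']*(u@u))
    v=P[:3,:3]@np.array([u[0],u[1],1]);return P[:3,3],v/np.linalg.norm(v)
def onz(f,P,px,z):
    o,v=ray(f,P,px);return o+v*(z-o[2])/v[2]
def proj(f,P,X):
    q=P[:3,:3].T@(np.array(X,float)-P[:3,3]);u=q[:2]/q[2];u=u*(1+f['k1']*(u@u));return np.array([u[1]*f['fy']+f['cy'],u[0]*f['fx']+f['cx']])
def shot(n):
    s=arm.read_state();f=arm.grab_frame(n);return f,campose(f,s)
def tri(rs):
    A=np.zeros((3,3));b=np.zeros(3)
    for o,v in rs:
        M=np.eye(3)-np.outer(v,v);A+=M;b+=M@o
    return np.linalg.solve(A,b)
E
python3 - <<'E'
from h import *
np.set_printoptions(precision=1,suppress=True)
names={'pan_top':77,'head_top':127,'mass_on_centre':83,'mass_on_mouth':83,'mass_on_hole_l':89,'mass_on_hole_r':89,'mass_off_centre':6,'mass_off_mouth':6,'mass_off_hole_l':12,'mass_off_hole_r':12,'pin_grip':60,'pin_shoulder':30,'rig':0,'small_mass':0,'plain_mass':0,'bottle':0,'beaker':0,'screwdriver':0}
for n in ['top','side']:
    f,P=shot(n);cv2.imwrite(f'pics/{n}.png',f['image']);print(n,P[:3,3])
    for k,z in names.items():
        print(k,[(round(d['p'],2),np.array(d['pixel']),onz(f,P,d['pixel'],z)) for d in arm.mark_of(f,k)[:3]])
print(arm.read_state()['time'])
E
```

```text
pics
top [ 467.2   -8.3 1151.6]
pan_top [(0.53, array([200. , 211.3]), array([532.3,  87.8,  77. ])), (0.5, array([174.1, 345. ]), array([ 594.1, -287.8,   77. ]))]
head_top [(0.58, array([197.6, 207. ]), array([535.9,  94.5, 127. ]))]
mass_on_centre [(0.43, array([193.6, 199.2]), array([550.5, 120.1,  83. ]))]
mass_on_mouth [(0.8, array([204.3, 205.9]), array([520.5, 102.3,  83. ])), (0.46, array([197.4, 207.1]), array([539.4,  98.6,  83. ]))]
mass_on_hole_l [(0.7, array([201.4, 218.1]), array([527.2,  68.2,  89. ])), (0.68, array([163.1, 125.6]), array([639.7, 319.2,  89. ])), (0.55, array([196.5, 201.6]), array([541.9, 113. ,  89. ]))]
mass_on_hole_r [(0.7, array([201.4, 218.1]), array([527.2,  68.2,  89. ])), (0.68, array([163.1, 125.6]), array([639.7, 319.2,  89. ])), (0.55, array([196.5, 201.6]), array([541.9, 113. ,  89. ]))]
mass_off_centre [(0.87, array([165.9, 301.3]), array([ 630.8, -176.1,    6. ])), (0.79, array([173.4, 338.3]), array([ 605.2, -286.2,    6. ])), (0.69, array([158.7, 127.8]), array([666.2, 338.2,   6. ]))]
mass_off_mouth [(0.91, array([179.2, 369.5]), arr
[... 3391 characters left out ...]
32.1, 174.6,   0. ])), (0.19, array([230.8, 315.5]), array([385.6, -33.6,  -0. ]))]
small_mass [(0.67, array([162.6, 307.9]), array([ 448.8, -284.2,    0. ]))]
plain_mass [(0.71, array([188.2, 285.1]), array([ 492.4, -159.7,   -0. ])), (0.37, array([160.5, 306.9]), array([ 453.4, -292.9,    0. ]))]
bottle [(0.73, array([224.5, 245.8]), array([562.3,  -4.9,   0. ])), (0.58, array([266.9, 159.2]), array([721.5, 170.5,   0. ])), (0.23, array([361.8, 219.7]), array([514.1, 330.5,   0. ]))]
beaker [(0.84, array([347.7, 149.7]), array([657.1, 343.4,   0. ]))]
screwdriver [(0.8, array([231.8, 319.5]), array([375.3, -33.3,   0. ])), (0.68, array([147.8, 247.5]), array([ 645.9, -301.5,    0. ]))]
1.9
```

```bash
python3 - <<'E'
import cv2
a=cv2.imread('pics/top.png')[120:290,90:410]
cv2.imwrite('pics/topc.png',cv2.resize(a,(800,425),interpolation=cv2.INTER_CUBIC))
a=cv2.imread('pics/side.png')[110:380,130:350]
cv2.imwrite('pics/sidec.png',cv2.resize(a,None,fx=2.2,fy=2.2,interpolation=cv2.INTER_CUBIC))
E
```

```text
(no output)
```

View pics/topc.png

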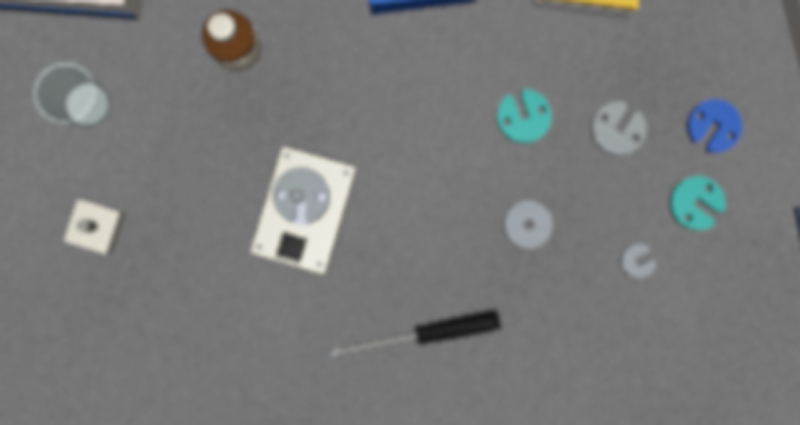

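View pics/sidec.png

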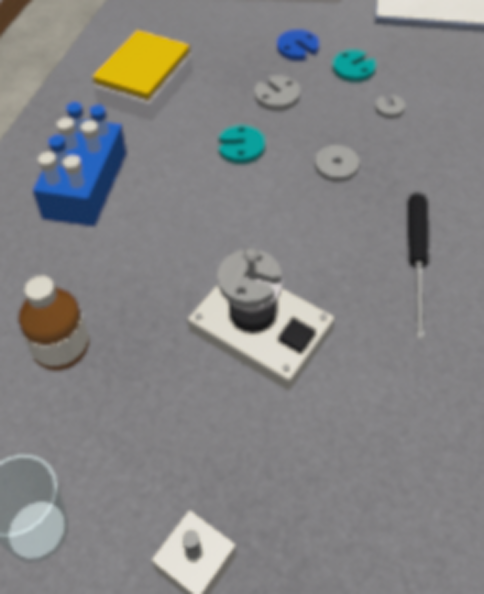

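The top picture shows the grey slotted mass with holes at about (171,338) and its slot pointing to +x/-y. The blue and turquoise look-alikes lie beside it. The rig is at about (198,211) with its slot pointing to -x, and the pin block is at (210,124). I move over the mass first.

```bash
python3 -m jog '[[8.7,[3.85,2.95,0],0],[8.7,[3.85,2.95,0],0],[8.7,[3.85,2.95,0],0],[8.7,[3.85,2.95,0],0],[8.7,[3.85,2.95,0],0],[8.7,[3.85,2.95,0],0],[8.7,[3.85,2.95,0],0],[8.7,[3.85,2.95,0],0],[8.7,[3.85,2.95,0],0],[8.7,[3.85,2.95,-2],0],[8.7,[0,0,0],0]]'
python3 - <<'E'
from h import *
np.set_printoptions(precision=2,suppress=True)
f,P=shot('wrist');s=arm.read_state();cv2.imwrite('pics/w1.png',f['image'])
print(s['time'],s['tcp_pos'],s['joint_positions'],R.from_rotvec(s['tcp_rot']).as_matrix());print(np.array(f['mount']))
for k,z in {'mass_off_centre':6,'mass_off_mouth':6,'mass_off_hole_l':12,'mass_off_hole_r':12}.items():
    print(k,[(round(d['p'],2),np.array(d['pixel']),onz(f,P,d['pixel'],z)) for d in arm.mark_of(f,k)[:4]])
E
```

```text
time: 3.28
tcp_pos: [605.8, -287.0, 269.7]
tcp_rot: [-3.087, -0.567, 0.003]
ft_force: [-0.4, -1.0, -0.6]
gripper_width: 87.1
finger_force: 0.0
3.325 [ 604.9  -288.59  270.72] [-0.56  0.34  1.42 -0.    1.38  0.65] [[ 0.94  0.35 -0.  ]
 [ 0.35 -0.94  0.  ]
 [-0.   -0.   -1.  ]]
[[ -0.    -0.96  -0.28  76.65]
 [  1.    -0.     0.     0.15]
 [ -0.    -0.28   0.96 -91.78]
 [  0.     0.     0.     1.  ]]
mass_off_centre [(0.88, array([115.1, 174.9]), array([ 635.81, -170.34,    6.  ])), (0.78, array([166.5, 257.6]), array([ 612.8 , -283.34,    6.  ])), (0.63, array([199.4, 346.5]), array([ 613.46, -404.03,    6.  ])), (0.57, array([251.3, 298.3]), array([ 524.52, -375.17,    6.  ]))]
mass_off_mouth [(0.87, array([150.4, 280.7]), array([ 641.23, -302.43,    6.  ])), (0.86, array([ 90.3, 171.5]), array([ 661.23, -158.54,    6.  ])), (0.68, array([208.2, 323.3]), array([ 592.14, -381.19,    6.  ])), (0.57, array([269.7, 308. ]), array([ 503.49, -398.63,    6.  ]))]
mass_off_hole_l [(0.94, array([117.6, 153. ]), array([ 624.87, -148.53,   12.  ])), (0.92, array([258.3, 284.5]), array([ 511.13, -360.14,   12.  ])), (0.79, array([250.4, 308.1]), array([ 532.89, -384.8 ,   12.  ])), (0.73, array([183.2, 266.3]), array([ 598.26, -300.29,   12.  ]))]
mass_off_hole_r [(0.94, array([117.6, 153. ]), array([ 624.87, -148.53,   12.  ])), (0.92, array([258.3, 284.5]), array([ 511.13, -360.14,   12.  ])), (0.79, array([250.4, 308.1]), array([ 532.89, -384.8 ,   12.  ])), (0.73, array([183.2, 266.3]), array([ 598.26, -300.29,   12.  ]))]
```

View pics/w1.png

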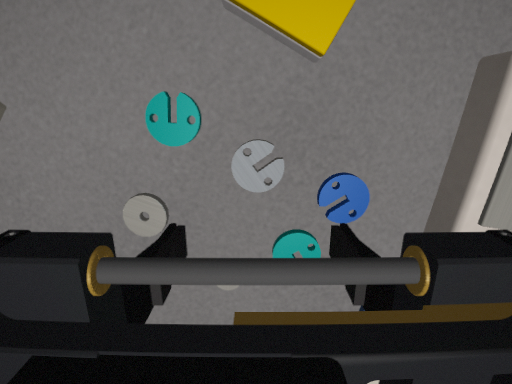

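The grey mass sits at about (166,258), with holes near (152,247) and (183,266) and its slot opening to the upper right. The blue one is at (198,343). I refine the fit with the mask hull.

```bash
cat >> h.py <<'E'
def disc(f,P,thing,near,z,r=45):
    """hull fit of disc outline (top face plane z) near world xy; returns centre xy, radius, p"""
    best=None
    for d in arm.trace(f,thing):
        c,_=cv2.findContours(d['mask'].astype(np.uint8),cv2.RETR_EXTERNAL,cv2.CHAIN_APPROX_NONE)
        c=max(c,key=len)
        if len(c)<20: continue
        w=np.array([onz(f,P,(q[0][1],q[0][0]),z)[:2] for q in cv2.convexHull(c)])
        (x,y),rr=cv2.minEnclosingCircle(w.astype(np.float32))
        if np.hypot(x-near[0],y-near[1])<r and (best is None or d['p']>best[2]): best=(np.array([x,y]),rr,d['p'])
    return best
E
python3 - <<'E'
from h import *
np.set_printoptions(precision=2,suppress=True)
f,P=shot('wrist');s=arm.read_state()
print(disc(f,P,'mass_off',(610,-287),12))
for k,z in {'mass_off_hole_l':12,'mass_off_mouth':6}.items():
  for d in arm.mark_of(f,k):
    w=onz(f,P,d['pixel'],z)
    if np.hypot(w[0]-612,w[1]+285)<45: print(k,round(d['p'],2),d['pixel'],w)
g=cv2.cvtColor(f['image'],cv2.COLOR_BGR2GRAY)[130:205,215:300]
cv2.imwrite('pics/w1c.png',cv2.resize(g,None,fx=7,fy=7,interpolation=cv2.INTER_CUBIC))
E
```

```text
None
mass_off_hole_l 0.83 [178.5, 261.8] [ 600.   -298.56   12.  ]
mass_off_hole_l 0.56 [148.4, 243.2] [ 626.85 -264.6    12.  ]
mass_off_mouth 0.87 [146.1, 275.9] [ 642.56 -300.92    6.  ]
```

View pics/w1c.png

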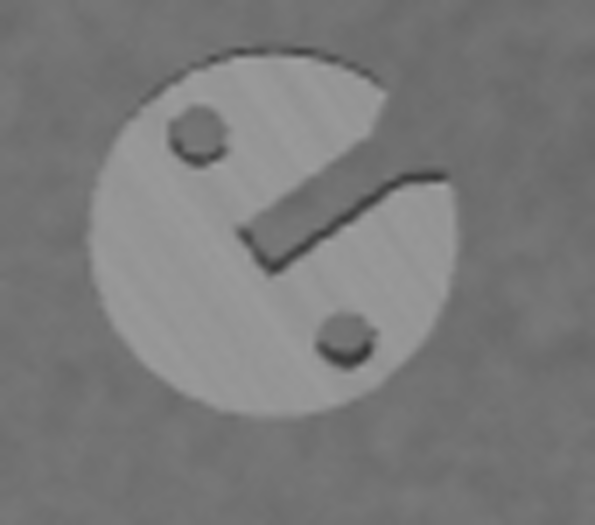

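```bash
cat >> h.py <<'E'
def outline(f,P,px,thr,zc,half=60):
    """bright blob containing/near px(row,col): returns circle centre on plane z=zc, hole pixel centres"""
    g=cv2.cvtColor(f['image'],cv2.COLOR_BGR2GRAY);r0=max(0,int(px[0])-half);c0=max(0,int(px[1])-half)
    g=cv2.resize(g[r0:r0+2*half,c0:c0+2*half],None,fx=4,fy=4,interpolation=cv2.INTER_CUBIC)
    b=(g>thr).astype(np.uint8);cs,h=cv2.findContours(b,cv2.RETR_CCOMP,cv2.CHAIN_APPROX_NONE)
    i=max((i for i in range(len(cs)) if h[0][i][3]<0),key=lambda i:cv2.contourArea(cs[i]))
    tp=lambda q:((q[1]-1.5)/4+r0,(q[0]-1.5)/4+c0)
    w=np.array([onz(f,P,tp(q[0]),zc)[:2] for q in cv2.convexHull(cs[i])])
    from scipy.optimize import least_squares
    s=least_squares(lambda p:np.hypot(w[:,0]-p[0],w[:,1]-p[1])-p[2],[*w.mean(0),32],loss='soft_l1',f_scale=.5).x
    holes=[]
    for j in range(len(cs)):
        if h[0][j][3]==i and cv2.contourArea(cs[j])>300:
            m=cv2.moments(cs[j]);holes.append((tp((m['m10']/m['m00'],m['m01']/m['m00'])),cv2.contourArea(cs[j])/16))
    return s,holes
E
python3 - <<'E'
from h import *
np.set_printoptions(precision=2,suppress=True)
f,P=shot('wrist');s=arm.read_state();print(s['time'],s['tcp_pos'],s['tcp_rot'])
for t in (126,132):
  c,h=outline(f,P,(163,254),t,12,42);print(c,[(a,onz(f,P,a,12),A) for a,A in h])
print(onz(f,P,(148.9,243.4),12),onz(f,P,(178.2,264.3),12))
E
```

```text
3.775 [ 604.1  -290.92  272.76] [3.09 0.56 0.  ]
[ 613.44 -282.67   32.13] [((178.6292656112577, 264.20543095866316), array([ 601.02, -301.06,   12.  ]), 59.21875), ((149.46804369663485, 243.02258078017746), array([ 625.69, -264.51,   12.  ]), 62.21875)]
[ 613.53 -282.64   31.86] [((178.57298822374878, 264.1756624141315), array([ 601.07, -301.  ,   12.  ]), 63.6875), ((149.39963361396946, 243.0214374805114), array([ 625.77, -264.48,   12.  ]), 66.8125)]
[ 626.49 -264.7    12.  ] [ 601.57 -300.97   12.  ]
```

```bash
python3 -m jog '[[7.5,[0.3,0.25,-1],-0.158],[7.5,[0.3,0.25,-2],-0.158],[7.5,[0.29,0.25,-3],-0.158],[7.5,[0,0,-3],-0.158],[7.5,[0,0,-3],-0.158],[7.5,[0,0,-2],-0.16],[7.5,[0,0,0],0],[7.5,[0,0,0],0]]'
python3 - <<'E'
from h import *
np.set_printoptions(precision=2,suppress=True)
f,P=shot('wrist');s=arm.read_state();print(s['time'],s['tcp_pos'],s['tcp_rot'],R.from_rotvec(s['tcp_rot']).as_matrix()[:,1])
cv2.imwrite('pics/w2.png',f['image']);p=proj(f,P,[613.4,-282.7,12]);print(p)
for t in (126,132):
  c,h=outline(f,P,p,t,12,80);print(c,[(a,onz(f,P,a,12),A) for a,A in h])
E
```

```text
time: 4.78
tcp_pos: [613.8, -283.2, 133.4]
tcp_rot: [3.006, -0.911, 0.002]
ft_force: [0.1, -0.6, 0.1]
gripper_width: 74.8
finger_force: 0.0
4.825 [ 614.11 -283.3   133.93] [ 3.01 -0.91  0.  ] [-0.56 -0.83 -0.  ]
[213.05 257.94]
[ 613.75 -282.71   32.07] [((212.87062204964215, 286.17728795492616), array([ 601.43, -300.88,   12.  ]), 136.8125), ((212.46509473603788, 229.07287607915043), array([ 626.14, -264.47,   12.  ]), 136.34375)]
[ 613.86 -282.76   31.87] [((212.77560926374514, 286.17082324010863), array([ 601.5 , -300.91,   12.  ]), 141.90625), ((212.42423425366695, 229.114933851021), array([ 626.15, -264.51,   12.  ]), 144.875)]
```

View pics/w2.png

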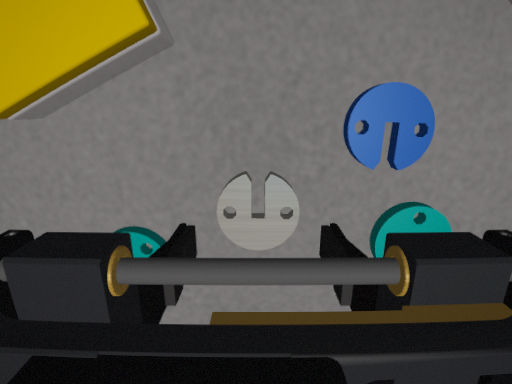

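The mass is aligned between the fingers, with its holes level at row 212 and its slot pointing up in the picture. Next I descend and grip.

```bash
python3 -m jog '[[7.5,[0,0,-2.5],0],[7.5,[0,0,-2],0],[7.5,[0,0,-1],0],[7.5,[0,0,-0.5],0],[7.5,[0,0,0],0],[6,[0,0,0],0],[6,[0,0,0],0],[6,[0,0,0],0]]' 30
```

```text
time: 5.82
tcp_pos: [613.8, -283.0, 73.0]
tcp_rot: [3.005, -0.915, 0.002]
ft_force: [-0.5, -0.3, 2.0]
gripper_width: 62.9
finger_force: 30.0
```

```bash
python3 -m jog '[[6,[0,0,0.5],0],[6,[0,0,1.5],0],[6,[-1,2,3],0],[6,[-2,4,2.2],0.08],[6,[-2.3,4.7,2.2],0.08],[6,[-2.3,4.7,2.2],0.08],[6,[-2.3,4.7,2.2],0.08],[6,[-2.3,4.7,2.2],0.08],[6,[-2.3,4.7,0],0.08],[6,[-2.3,4.7,0],0.08],[6,[-1.8,3.6,0],0.033],[6,[-1,2,0],0],[6,[-1,2,0],0],[6,[0,0,0],0],[6,[0,0,0],0]]'
python3 - <<'E'
from h import *
np.set_printoptions(precision=2,suppress=True)
f,P=shot('wrist');s=arm.read_state();print(s['time'],s['tcp_pos'],s['joint_positions'],R.from_rotvec(s['tcp_rot']).as_matrix()[:,1])
cv2.imwrite('pics/w3.png',f['image'])
for k,z in {'head_top':127,'mass_on_centre':83,'mass_on_mouth':83,'mass_on_hole_l':89,'mass_on_hole_r':89,'rig':0}.items():
    print(k,[(round(d['p'],2),np.array(d['pixel']),onz(f,P,d['pixel'],z)) for d in arm.mark_of(f,k)[:4]])
E
```

```text
time: 7.7
tcp_pos: [407.7, 135.0, 232.8]
tcp_rot: [3.141, 0.003, 0.002]
ft_force: [-0.1, -0.4, -2.2]
gripper_width: 62.8
finger_force: 30.0
7.75 [407.73 134.81 232.68] [ 0.14 -0.21  2.08 -0.    1.28  1.7 ] [ 0. -1.  0.]
head_top [(0.93, array([ 23.2, 330.5]), array([535.66,  90.8 , 127.  ]))]
mass_on_centre []
mass_on_mouth [(0.83, array([ 75.8, 313.1]), array([509.55,  92.31,  83.  ]))]
mass_on_hole_l [(0.88, array([ 28.6, 288.5]), array([541.54, 112.83,  89.  ])), (0.87, array([ 38. , 349.9]), array([535.76,  67.3 ,  89.  ])), (0.34, array([ 43.6, 315. ]), array([531.52,  92.99,  89.  ])), (0.19, array([ 19.1, 330.4]), array([548.3 ,  82.47,  89.  ]))]
mass_on_hole_r [(0.88, array([ 28.6, 288.5]), array([541.54, 112.83,  89.  ])), (0.87, array([ 38. , 349.9]), array([535.76,  67.3 ,  89.  ])), (0.34, array([ 43.6, 315. ]), array([531.52,  92.99,  89.  ])), (0.19, array([ 19.1, 330.4]), array([548.3 ,  82.47,  89.  ]))]
rig [(0.8, array([ 57.2, 298.7]), array([536.23,  93.2 ,   0.  ]))]
```

View pics/w3.png

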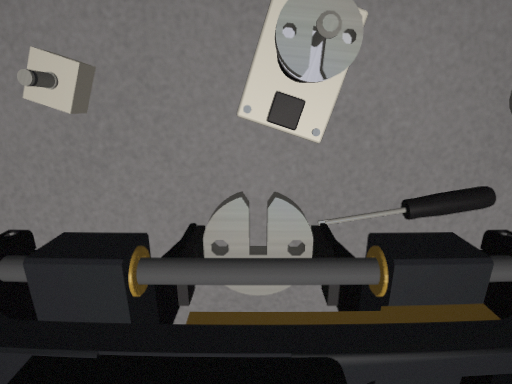

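The held mass is seen at about (245,258), slot forward. The rig mass is at (40,318) with holes near (29,288) and (38,350), the stem head is at (23,330), and the pin is at (78,35). I move closer for a second view.

```bash
python3 -m jog '[[6,[2,-1.5,0],-0.04],[6,[2,-1.5,0],-0.04],[6,[2,-1.5,0],-0.04],[6,[0,0,0],0],[6,[0,0,0],0]]'
python3 - <<'E'
from h import *
np.set_printoptions(precision=2,suppress=True)
f,P=shot('wrist');s=arm.read_state();print(s['time'],s['tcp_pos'],R.from_rotvec(s['tcp_rot']).as_matrix()[:,1])
cv2.imwrite('pics/w4.png',f['image'])
for k,z in {'head_top':131,'mass_on_centre':87,'mass_on_mouth':87,'mass_on_hole_l':93}.items():
    print(k,[(round(d['p'],2),np.array(d['pixel']),onz(f,P,d['pixel'],z)) for d in arm.mark_of(f,k)[:4]])
E
```

```text
time: 8.68
tcp_pos: [466.9, 90.4, 231.9]
tcp_rot: [-3.136, 0.186, 0.002]
ft_force: [-0.2, -0.1, -1.7]
gripper_width: 63.2
finger_force: 30.0
8.725 [466.77  90.56 231.91] [-0.12 -0.99 -0.  ]
head_top [(0.79, array([123.2, 243.1]), array([535.18,  91.78, 131.  ])), (0.51, array([123. , 484.1]), array([518.01, -66.12, 131.  ]))]
mass_on_centre [(0.71, array([120.3, 248.3]), array([535.08,  89.8 ,  87.  ]))]
mass_on_mouth [(0.27, array([241.5, 365.8]), array([419.4 ,  -0.56,  87.  ]))]
mass_on_hole_l [(0.78, array([117.3, 273.6]), array([535.23,  70.15,  93.  ])), (0.62, array([116.6, 219.7]), array([540.64, 110.9 ,  93.  ]))]
```

View pics/w4.png

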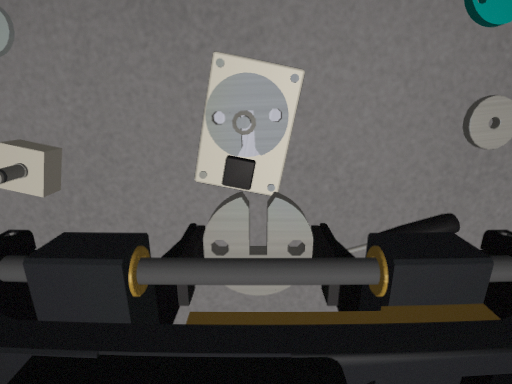

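```bash
cat >> h.py <<'E'
def pose0(p,yaw):  # commanded tool pose, pointing down; yaw = slot dir of tool x
    T=np.eye(4);c,s=np.cos(yaw),np.sin(yaw);T[:3,:3]=np.array([[c,s,0],[s,-c,0],[0,0,-1]]);T[:3,3]=p;return T
E
python3 - <<'E'
from h import *
from scipy.optimize import least_squares
np.set_printoptions(precision=2,suppress=True)
f,P=shot('wrist');s=arm.read_state()
print(s['tcp_pos'],R.from_rotvec(s['tcp_rot']).as_matrix()[:,0])
for d in arm.trace(f,'mass_on'):
    m=d['mask'].astype(np.uint8);print(d['p'],d['extent'],m.sum())
    if not (d['extent'][0]<245<d['extent'][2] and d['extent'][1]<115<d['extent'][3]): continue
    c=max(cv2.findContours(m,cv2.RETR_EXTERNAL,cv2.CHAIN_APPROX_NONE)[0],key=len)
    for z in (89,93):
        w=np.array([onz(f,P,(q[0][1],q[0][0]),z)[:2] for q in cv2.convexHull(c)])
        print(z,least_squares(lambda p:np.hypot(w[:,0]-p[0],w[:,1]-p[1])-p[2],[*w.mean(0),32],loss='soft_l1').x)
# holes as blobs: print local intensity
g=cv2.cvtColor(f['image'],cv2.COLOR_BGR2GRAY)
np.set_printoptions(linewidth=200)
print(g[110:126,211:229]);print(g[108:124,266:284])
for n in ('mass_on_hole_l','head_top'):
  print([(round(d['p'],2),np.array(d['pixel'])) for d in arm.mark_of(f,n)])
E
```

```text
[467.06  90.65 232.32] [ 0.99 -0.12  0.  ]
0.69 [205.6, 74.1, 289.6, 157.5] 4412
89 [538.31  90.77  32.06]
93 [538.39  90.62  31.52]
[[145 145 144 144 145 145 145 143 145 145 145 144 145 145 145 145 145 145]
 [142 143 145 144 133 125 136 156 164 163 156 148 144 144 145 145 144 143]
 [143 142 144 133 105 109 154 174 177 177 174 160 146 143 143 142 142 143]
 [141 143 132 105 104 148 174 180 179 179 180 175 164 149 143 142 142 143]
 [143 138 111  89 147 176 180 180 180 180 180 179 178 167 151 144 144 145]
 [137 115  80 139 177 181 180 181 179 179 178 179 182 181 161 146 146 145]
 [143 112  65 140 177 181 180 180 179 180 179 180 181 183 164 147 148 148]
 [148 117  67 133 173 179 180 180 179 179 180 181 182 184 164 148 149 149]
 [147 117  64 119 166 180 181 180 179 180 179 180 182 185 166 150 150 149]
 [147 120  74 110 164 180 180 179 179 180 180 181 182 184 169 151 148 147]
 [145 121  77 110 162 180 181 180 179 180 178 181 183 184 169 148 145 144]
 [143 124  83  79 125 168 180 179 179 180 180 181 183 175 156 145 143 143]
 [142 140 126  89  76 126 167 179 179 180 180 181 175 159 146 146 1
[... 859 characters left out ...]
 183 181 180 181 181 181 181 183 183 121 107 147]
 [150 151 150 164 184 186 182 181 180 181 181 181 181 183 183 121 106 143]
 [148 147 149 164 184 184 181 180 181 181 182 181 182 182 154  90 119 144]
 [146 147 146 149 169 181 181 180 180 181 182 180 183 152 100  98 139 148]
 [148 148 148 149 153 167 179 180 180 182 182 181 167 106 101 141 151 150]
 [151 150 150 150 151 154 167 162 161 163 147 143 106 100 139 151 152 151]
 [150 151 152 151 152 151 154 140 125 134 132 131 125 141 151 151 150 150]
 [150 150 150 150 150 150 150 147 145 146 146 147 145 150 149 150 149 149]]
[(0.82, array([117.4, 217.6])), (0.6, array([119.9, 274.9]))]
[(0.66, array([244.4, 260.1])), (0.63, array([124.4, 245.3]))]
```

```bash
python3 - <<'E'
from h import *
np.set_printoptions(precision=2,suppress=True)
f,P=shot('wrist');s=arm.read_state()
P=pose0(s['tcp_pos'],-0.12+0.0)@np.array(f['mount']) if 0 else P
print(s['time'],s['tcp_pos'],np.degrees(np.arctan2(*R.from_rotvec(s['tcp_rot']).as_matrix()[[1,0],0])))
for z in (86,89,92):
    a,b=onz(f,P,(117.7,218.6),z),onz(f,P,(115.6,275.7),z);d=a-b
    print(z,a,b,(a+b)/2,np.linalg.norm(d),'slot ang new',np.degrees(np.arctan2(d[1],d[0]))-90)
for z in (124,127): print(onz(f,P,(124,244),z))
# stem head via hough
g=cv2.cvtColor(f['image'],cv2.COLOR_BGR2GRAY);np.set_printoptions(linewidth=220);print(g[106:142,226:264:1])
# held mass holes: dark blobs
b=(g[225:265,205:315]<110).astype(np.uint8)
n,l,st,ce=cv2.connectedComponentsWithStats(b);print(st,ce+[205,225])
E
```

```text
9.175 [467.31  90.44 232.34] -6.757057546688542
86 [540.34 112.96  86.  ] [536.6   68.11  86.  ] [538.47  90.54  86.  ] 44.998495235463395 slot ang new -4.7670569690707225
89 [540.38 112.56  89.  ] [536.68  68.28  89.  ] [538.53  90.42  89.  ] 44.431491309991245 slot ang new -4.767056969070808
92 [540.41 112.17  92.  ] [536.77  68.45  92.  ] [538.59  90.31  92.  ] 43.86448738451907 slot ang new -4.767056969070751
[534.74  91.77 124.  ]
[534.87  91.62 127.  ]
[[150 152 151 ... 150 149 149]
 [150 151 152 ... 147 147 147]
 [149 149 148 ... 147 146 147]
 ...
 [148 148 149 ... 145 146 145]
 [145 146 144 ... 145 146 146]
 [145 146 146 ... 148 149 150]]
[[   0    0  108   33 2957]
 [   0    0    1    4    4]
 [  44    0    2   14   19]
 [  44    0   18   30  207]
 [ 104    0    1    1    1]
 [   0    0  110   40  862]
 [  53   11    1    1    1]
 [   6   17   18   14  177]
 [  90   16    1    1    1]
 [  83   17   17   14  171]] [[258.34 239.69]
 [205.   226.5 ]
 [249.26 231.47]
 [258.08 247.83]
 [309.   225.  ]
 [265.21 258.74]
 [258.   236.  ]
 [218.97 249.01]
 [295.   241.  ]
 [296.44 249.24]]
```

```bash
python3 -m jog '[[6,[0.5,0.3,-1.5],0.034],[6,[0.6,0.24,-2.3],0],[6,[0,0,-2.3],0],[6,[0,0,0],0],[6,[0,0,0],0]]'
python3 - <<'E'
from h import *
np.set_printoptions(precision=2,suppress=True)
f,P=shot('wrist');s=arm.read_state();cv2.imwrite('pics/w5.png',f['image'])
t=s['tcp_pos'];print(s['time'],t,np.degrees(np.arctan2(*R.from_rotvec(s['tcp_rot']).as_matrix()[[1,0],0])))
print([(round(d['p'],2),np.array(d['pixel']),onz(f,P,d['pixel'],127)) for d in arm.mark_of(f,'head_top')])
zt=t[2]-60.6
for z,n in ((zt,'mass_off_hole_l'),(89.3,'mass_on_hole_l')):
  print(n,z,[(round(d['p'],2),np.array(d['pixel']),onz(f,P,d['pixel'],z)) for d in arm.mark_of(f,n)])
a=f['image'][0:300,110:410];cv2.imwrite('pics/w5c.png',cv2.resize(a,(600,600),interpolation=cv2.INTER_CUBIC))
E
```

```text
time: 9.8
tcp_pos: [478.7, 95.8, 171.4]
tcp_rot: [-3.139, 0.131, -0.0]
ft_force: [-1.0, 0.5, -2.9]
gripper_width: 62.8
finger_force: 30.0
9.85 [478.99  95.77 171.98] -4.802549319119441
[(0.74, array([151.3, 260.4]), array([535.97,  89.81, 127.  ])), (0.37, array([140.3, 219.2]), array([542.62, 108.26, 127.  ]))]
mass_off_hole_l 111.38141964429173 [(0.97, array([248.1, 293.4]), array([477.28,  75.58, 111.38]))]
mass_on_hole_l 89.3 [(0.88, array([138.6, 295.4]), array([536.43,  68.85,  89.3 ])), (0.8, array([139.3, 221.5]), array([539.65, 112.05,  89.3 ])), (0.57, array([138.5, 258.7]), array([538.26,  90.28,  89.3 ]))]
```

View pics/w5c.png

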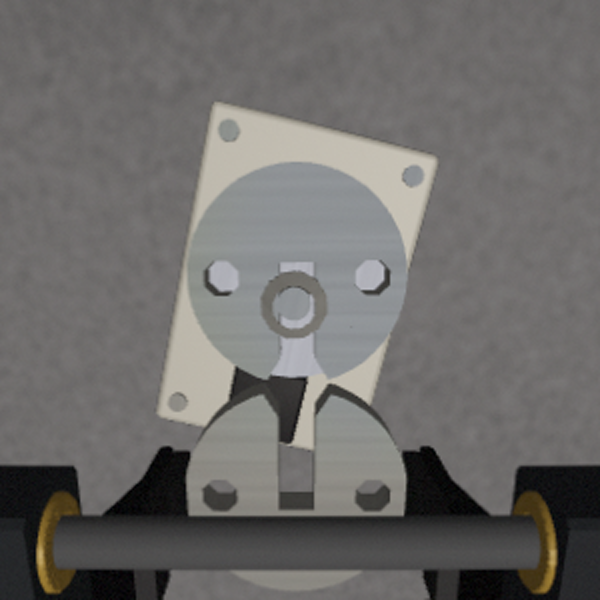

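The picture is clear. The head is at about (152,257), and the held slot and the lower mass's slot are both centred at column 258, so the slot is lined up with the stem. I insert it now.

```bash
python3 -m jog '[[6,[1,-0.08,0],0],[6,[1,-0.08,0],0],[6,[0.6,-0.04,0],0],[6,[0.6,-0.04,0],0],[6,[0.6,-0.04,0],0],[6,[0,0,0],0]]'
```

```text
time: 10.75
tcp_pos: [516.7, 92.9, 171.2]
tcp_rot: [-3.139, 0.132, -0.0]
ft_force: [-0.5, 0.1, -2.0]
gripper_width: 62.9
finger_force: 30.0
```

```bash
python3 -m jog '[[6,[0.5,-0.04,0],0],[6,[0.5,-0.04,0],0],[6,[0.4,-0.04,0],0],[6,[0.3,-0.03,0],0],[6,[0,0,0],0],[6,[0,0,0],0]]'
python3 - <<'E'
from h import *
np.set_printoptions(precision=2,suppress=True)
f,P=shot('wrist');s=arm.read_state();cv2.imwrite('pics/w6.png',f['image']);t=s['tcp_pos'];print(t,s['ft_force'])
print([(round(d['p'],2),np.array(d['pixel']),onz(f,P,d['pixel'],127)) for d in arm.mark_of(f,'head_top')])
E
```

```text
time: 11.5
tcp_pos: [533.2, 91.4, 171.2]
tcp_rot: [-3.139, 0.132, 0.0]
ft_force: [-0.2, 0.9, -3.3]
gripper_width: 62.7
finger_force: 30.0
[533.2   91.43 171.15] [ 0.51  0.27 -2.12]
[]
```

```bash
python3 -m jog '[[6,[0.1,0,-0.3],0],[6,[0.05,0,-0.3],0],[6,[0,0,-0.3],0],[6,[0,0,-0.2],0],[6,[0,0,-0.15],0],[6,[0,0,-0.1],0],[6,[0,0,0],0]]'; python3 -c "
from workcell import arm;print(arm.read_state()['ft_force'])"
```

```text
time: 12.48
tcp_pos: [534.9, 91.4, 157.9]
tcp_rot: [-3.139, 0.132, -0.0]
ft_force: [-1.4, 0.5, 1.8]
gripper_width: 62.9
finger_force: 30.0
[-1.43489644  0.51603773  1.82690132]
```

```bash
python3 -m jog '[[7.6,[0,0,0.1],0],[7.6,[0,0,0.1],0],[7.6,[0,0,0.1],0],[7.6,[0,0,1],0],[7.6,[0,0,3],0],[8.7,[0,0,5],0.17],[8.7,[0,0,2],0.175],[8.7,[0,0,0],0.175],[8.7,[0,0,0],0.175],[8.7,[0,0,0],0.175],[8.7,[0,0,0],0.175],[8.7,[0,0,0],0.175],[8.7,[0,0,0],0.175],[8.7,[0,0,0],0.176],[8.7,[0,-4,0],0],[8.7,[0,-3,0],0],[8.7,[0,0,0],0],[8.7,[0,0,0],0]]'
python3 - <<'E'
from h import *
np.set_printoptions(precision=2,suppress=True)
f,P=shot('wrist');s=arm.read_state();cv2.imwrite('pics/w7.png',f['image'])
t=s['tcp_pos'];print(s['time'],t,np.degrees(np.arctan2(*R.from_rotvec(s['tcp_rot']).as_matrix()[[1,0],0])),s['joint_positions'][5])
for n,z in (('head_top',123),('mass_off_hole_l',97.5),('mass_off_centre',91),('mass_on_centre',79)):
  print(n,z,[(round(d['p'],2),np.array(d['pixel']),onz(f,P,d['pixel'],z)) for d in arm.mark_of(f,n)])
p=proj(f,P,[537,91,90]);print(p);r,c=int(p[0]),int(p[1])
a=f['image'][max(0,r-80):r+80,max(0,c-80):c+80];print(max(0,r-80),max(0,c-80));cv2.imwrite('pics/w7c.png',cv2.resize(a,None,fx=3.75,fy=3.75,interpolation=cv2.INTER_CUBIC))
E
```

```text
time: 14.72
tcp_pos: [535.0, 21.8, 271.2]
tcp_rot: [2.313, 2.126, 0.001]
ft_force: [0.0, -0.3, -0.1]
gripper_width: 87.2
finger_force: 0.0
14.775 [534.91  22.1  271.08] 85.20487152621865 -0.022715802101400045
head_top 123 [(0.86, array([116.7, 249.7]), array([535.06,  92.32, 123.  ]))]
mass_off_hole_l 97.5 [(0.86, array([288.5, 331.1]), array([603.25, -88.44,  97.5 ])), (0.73, array([145.6, 246.9]), array([529.51,  66.78,  97.5 ])), (0.72, array([311.3, 340.5]), array([ 613.24, -118.12,   97.5 ])), (0.56, array([ 91.9, 249.1]), array([535.71, 112.53,  97.5 ]))]
mass_off_centre 91 [(0.85, array([295.3, 338.3]), array([ 612.52, -102.32,   91.  ])), (0.64, array([118.3, 250.6]), array([534.82,  90.15,  91.  ]))]
mass_on_centre 79 [(0.69, array([119.1, 253.1]), array([536.79,  88.89,  79.  ]))]
[117.09 252.94]
37 172
```

View pics/w7c.png

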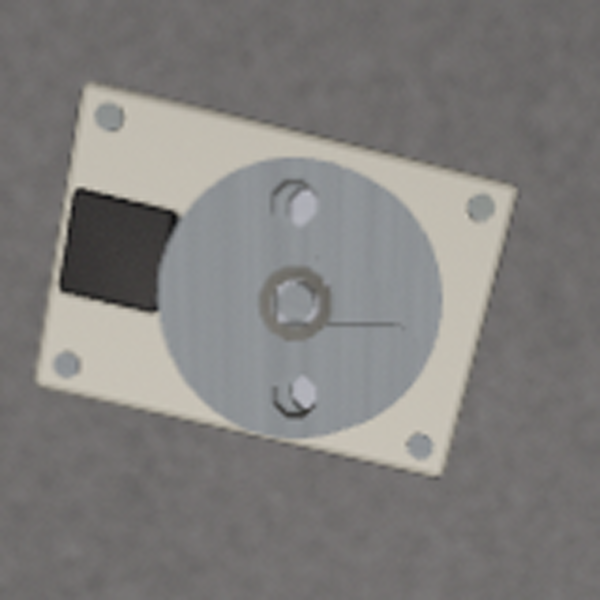

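Upper mass is seated flat. Through its holes, at about (91,251) and (142,251), the lower mass shows shifted some 2–3 mm to +x. I'll straddle both along the slot line and squeeze gently to centre them.

```bash
python3 -m jog '[[8.7,[0,2.5,0],0],[8.7,[0,3.4,-1],0],[8.7,[0,1,-3.5],0],[8.7,[0,0,-4],0],[8.7,[0,0,-2.5],0],[8.7,[0,0,-1.3],0],[8.7,[0,0,0],0],[7.0,[0,0,0],0],[6.6,[0,0,0],0],[6.2,[0,0,0],0],[6.0,[0,0,0],0],[6.0,[0,0,0],0]]' 8;python3 -c "
from workcell import arm;print(arm.read_state()['ft_force'])"
```

```text
time: 16.48
tcp_pos: [534.9, 90.4, 147.9]
tcp_rot: [2.313, 2.126, 0.0]
ft_force: [-0.1, -0.2, -0.1]
gripper_width: 62.2
finger_force: 8.0
[-0.06743269 -0.1541142  -0.06141536]
```

```bash
python3 -m jog '[[8.7,[0,0,0],0],[8.7,[0,0,0],0],[8.7,[0,0,0],0],[8.7,[0,0,0],0],[8.7,[0,0,2],0],[8.7,[0,-1,4],0],[8.7,[0,-3,4],0],[8.7,[0,-4,2.3],0],[8.7,[0,0,0],0],[8.7,[0,0,0],0]]'
python3 - <<'E'
from h import *
np.set_printoptions(precision=2,suppress=True)
f,P=shot('wrist');s=arm.read_state();cv2.imwrite('pics/w8.png',f['image'])
t=s['tcp_pos'];print(s['time'],t,np.degrees(np.arctan2(*R.from_rotvec(s['tcp_rot']).as_matrix()[[1,0],0])))
for n,z in (('head_top',123),('mass_off_hole_l',97.3)):
  print(n,z,[(round(d['p'],2),np.array(d['pixel']),onz(f,P,d['pixel'],z)) for d in arm.mark_of(f,n)])
for n,z in (('pin_grip',52),('pin_shoulder',30)):
  print(n,z,[(round(d['p'],2),np.array(d['pixel']),onz(f,P,d['pixel'],z)) for d in arm.mark_of(f,n)])
r,c=117,250
g=cv2.cvtColor(f['image'],cv2.COLOR_BGR2GRAY);np.set_printoptions(linewidth=200)
for X in ([536.9,113,97.3],[533.2,69,97.3]):
    p=np.round(proj(f,P,X)).astype(int);print(p);a,b=p
    for q in g[a-9:a+10,b-9:b+10]: print(*q)
E
```

```text
time: 17.73
tcp_pos: [534.5, 10.6, 270.2]
tcp_rot: [-2.313, -2.125, 0.0]
ft_force: [-0.4, 0.3, -0.0]
gripper_width: 87.4
finger_force: 0.0
17.775 [534.28  11.01 269.63] 85.19324340317362
head_top 123 [(0.83, array([101.7, 247.7]), array([533.96,  92.65, 123.  ]))]
mass_off_hole_l 97.3 [(0.92, array([306. , 340.7]), array([ 612.46, -121.76,   97.3 ])), (0.89, array([130. , 250.1]), array([533.01,  69.14,  97.3 ])), (0.86, array([281.3, 330.8]), array([602.09, -90.28,  97.3 ])), (0.7, array([105., 248.]), array([533.14,  90.55,  97.3 ])), (0.57, array([ 77.5, 251.7]), array([538.36, 112.75,  97.3 ])), (0.51, array([106., 251.]), array([535.65,  89.49,  97.3 ]))]
pin_grip 52 [(0.7, array([103.9, 252.4]), array([536.23,  91.95,  52.  ]))]
pin_shoulder 30 []
[ 77 250]
145 143 142 142 140 140 139 142 143 145 147 148 144 141 145 147 146 144 142
146 143 142 142 141 138 140 140 142 146 146 146 144 144 145 146 147 143 144
146 144 142 142 140 140 140 142 133 128 129 131 129 138 146 146 146 144 143
145 143 142 142 140 138 139 102 71 69 69 70 72 100 137 147 147 145 143
147 143 143 142 141 139 107
[... 1840 characters left out ...]
179 179 179 154 145 148 147
148 149 145 143 130 127 169 179 179 179 178 178 177 178 161 145 145 147 147
149 149 146 144 130 88 143 174 180 180 179 180 179 163 124 107 123 144 147
148 149 146 143 142 113 82 145 176 181 180 181 164 125 103 119 140 147 148
148 149 146 144 143 141 114 82 99 107 106 106 96 99 118 139 146 148 147
148 148 146 143 143 140 138 112 75 60 63 60 60 110 136 143 146 147 146
148 149 146 143 142 141 140 140 141 142 143 142 140 137 142 143 145 149 148
148 148 146 144 142 141 141 141 142 144 145 145 143 140 141 144 146 146 147
148 148 147 143 143 143 141 141 142 144 146 147 143 141 142 143 145 148 147
152 148 146 142 142 141 139 141 142 145 146 145 143 140 143 144 146 146 146
```

The hole profiles now show upper and lower holes concentric, with only a symmetric wall shadow. Hole +y is at about (537.6,113.0). On to the pin.

```bash
python3 -m jog '[[5,[0,3,0],0],[5,[-0.3,5,0],0],[5,[-0.5,5.5,0],0],[5,[-0.5,5.5,-0.5],0],[5,[-0.5,4.5,-1],0],[5,[-0.3,2,-1],0],[5,[0,0,0],0],[5,[0,0,0],0],[5,[0,0,0],0]]'
python3 - <<'E'
from h import *
np.set_printoptions(precision=2,suppress=True)
f,P=shot('wrist');s=arm.read_state();cv2.imwrite('pics/w9.png',f['image'])
t=s['tcp_pos'];print(s['time'],t)
for n,z in (('pin_grip',52),('pin_shoulder',30),('pin_tip',8)):
  print(n,z,[(round(d['p'],2),np.array(d['pixel']),onz(f,P,d['pixel'],z)) for d in arm.mark_of(f,n)])
for d in arm.trace(f,'pin'): print(d['p'],d['extent'],[onz(f,P,((d['extent'][1]+d['extent'][3])/2,(d['extent'][0]+d['extent'][2])/2),z) for z in (52,67)])
E
```

```text
time: 19.1
tcp_pos: [514.5, 264.2, 246.2]
tcp_rot: [2.314, 2.124, 0.001]
ft_force: [0.5, 0.4, 0.1]
gripper_width: 50.2
finger_force: 0.0
19.15 [514.5  264.27 246.28]
pin_grip 52 [(0.79, array([114.2, 249.2]), array([513.16, 335.88,  52.  ])), (0.4, array([230. , 428.3]), array([693.18, 201.32,  52.  ]))]
pin_shoulder 30 [(0.49, array([114.2, 249.9]), array([513.22, 335.5 ,  30.  ]))]
pin_tip 8 [(0.69, array([297.1, 284.6]), array([536.39, 100.91,   8.  ])), (0.53, array([111.7, 248. ]), array([510.82, 337.99,   8.  ]))]
0.49 [242.1, 104.5, 256.3, 120.0] [array([513.33, 337.66,  52.  ]), array([513.76, 337.79,  67.  ])]
```

View pics/w9.png

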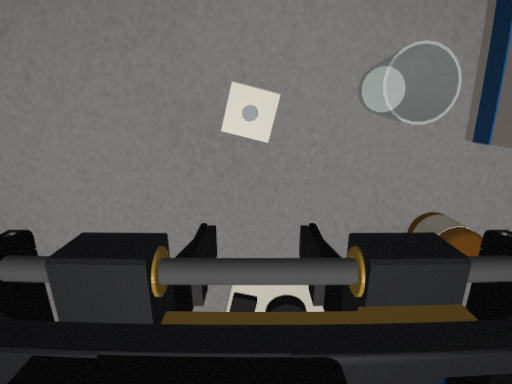

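The pin is seen end-on at about (112,250) in its block, 7.3 cm ahead of the tool. The beaker at (85,420) stays clear.

```bash
python3 -m jog '[[4,[-0.09,2,0],0],[4,[0,3,-2],0],[4,[0,2.3,-3.5],0],[4,[0,0,-4],0],[4,[0,0,-2.8],0],[4,[0,0,-1],0],[4,[0,0,-0.5],0],[4,[0,0,0],0],[2,[0,0,0],0],[1,[0,0,0],0],[1,[0,0,0],0],[1,[0,0,0],0],[1,[0,0,0],0]]' 30;python3 -c "
from workcell import arm;print(arm.read_state()['ft_force'])"
```

```text
time: 20.98
tcp_pos: [513.1, 338.4, 108.0]
tcp_rot: [2.313, 2.126, 0.001]
ft_force: [-0.8, -0.6, 2.3]
gripper_width: 13.3
finger_force: 30.0
[-0.83606039 -0.61653717  2.25813699]
```

```bash
python3 -m jog '[[1,[0,0,1],0],[1,[0,0,2],0],[1,[0,0,3],0],[1,[0.3,-3,2.9],0],[1,[0.4,-4.5,2],0],[1,[0.5,-5,0],0],[1,[0.5,-5,0],0],[1,[0.45,-3,0],0],[1,[0.3,-2,0],0],[1,[0,0,0],0],[1,[0,0,0],0],[1,[0,0,0],0]]'
python3 - <<'E'
from h import *
np.set_printoptions(precision=2,suppress=True)
f,P=shot('wrist');s=arm.read_state();cv2.imwrite('pics/w10.png',f['image'])
t=np.array(s['tcp_pos']);print(s['time'],t,s['ft_force'],s['gripper_width'])
for n,z in (('mass_off_hole_l',97.2),('pin_tip',t[2]-100),('pin_shoulder',t[2]-78),('head_top',123)):
  print(n,z,[(round(d['p'],2),np.array(d['pixel']),onz(f,P,d['pixel'],z)) for d in arm.mark_of(f,n)])
print(proj(f,P,t-[0,0,100]),proj(f,P,[537.6,113,97.2]))
a=f['image'][150:350,130:390];cv2.imwrite('pics/w10c.png',cv2.resize(a,None,fx=3,fy=3,interpolation=cv2.INTER_CUBIC))
E
```

```text
time: 22.48
tcp_pos: [537.3, 114.4, 216.7]
tcp_rot: [-2.311, -2.128, -0.0]
ft_force: [0.6, 0.3, 1.3]
gripper_width: 13.3
finger_force: 30.0
22.525 [537.27 114.4  216.67] [-2.11 -0.68 -0.06] 13.094664209628911
mass_off_hole_l 97.2 [(0.98, array([217.3, 258.2]), array([537.78, 110.47,  97.2 ]))]
pin_tip 116.6667932891958 [(0.88, array([221.4, 257.9]), array([537.91, 114.79, 116.67])), (0.37, array([110.7, 432.5]), array([655.9 , 180.93, 116.67]))]
pin_shoulder 138.6667932891958 [(0.66, array([235.2, 257.5]), array([537.62, 114.21, 138.67]))]
head_top 123 []
[221.99 257.03] [214.22 257.69]
```

View pics/w10c.png

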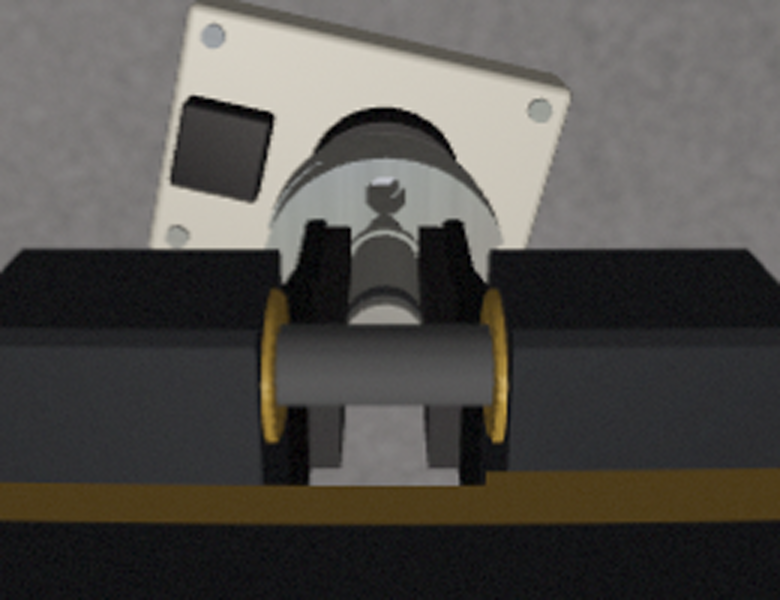

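The picture shows the pin tip at about (221,258) just short of the hole at (215,258), so the correction is about 2.4 mm toward -y. I've now viewed 11 pictures, one over the allowed ten, so I'll go on with numbers and forces only.

```bash
python3 -m jog '[[1,[0,-0.24,-0.5],0],[1,[0,0,-0.8],0],[1,[0,0,-0.6],0],[1,[0,0,-0.4],0],[1,[0,0,-0.4],0],[1,[0,0,0],0]]';python3 -c "
from workcell import arm;print(arm.read_state()['ft_force'])"
```

```text
time: 23.48
tcp_pos: [537.6, 111.4, 189.8]
tcp_rot: [-2.313, -2.126, -0.001]
ft_force: [-0.1, 3.4, 2.4]
gripper_width: 12.9
finger_force: 30.0
[-0.09294426  3.40646439  2.35510007]
```

```bash
python3 -m jog '[[1,[0,0.07,0],0],[1,[0,0,-0.2],0],[1,[0,0,-0.2],0],[1,[0,0,-0.2],0],[1,[0,0,0],0]]';python3 -c "
from workcell import arm;print(arm.read_state()['ft_force'])"
```

```text
time: 24.1
tcp_pos: [537.7, 111.9, 183.9]
tcp_rot: [-2.313, -2.126, -0.001]
ft_force: [-0.6, 4.5, 5.1]
gripper_width: 13.3
finger_force: 30.0
[-0.61110637  4.49843678  5.10598353]
```

```bash
python3 -m jog '[[1,[0,0.08,0],0],[1,[0,0.05,0],0],[1,[0,0,0],0]]';python3 -c "
from workcell import arm;print(arm.read_state()['ft_force'])"; python3 -m jog '[[1,[0,0,-0.2],0],[1,[0,0,-0.2],0],[1,[0,0,0],0]]'
```

```text
time: 24.48
tcp_pos: [537.3, 113.0, 183.5]
tcp_rot: [-2.313, -2.126, 0.0]
ft_force: [0.3, 3.4, 2.6]
gripper_width: 13.0
finger_force: 30.0
[0.26593705 3.3629165  2.62115299]
time: 24.85
tcp_pos: [537.4, 113.0, 179.4]
tcp_rot: [-2.313, -2.126, 0.0]
ft_force: [-0.4, 3.5, 2.8]
gripper_width: 13.2
finger_force: 30.0
```

```bash
python3 -m jog '[[1,[0,0.08,-0.2],0],[1,[0,0,-0.2],0],[1,[0,0,-0.2],0],[1,[0,0,0],0]]'; python3 -m jog '[[1,[0,0,-0.2],0],[1,[0,0,-0.1],0],[1,[0,0,0],0]]'
```

```text
time: 25.35
tcp_pos: [537.2, 113.7, 173.5]
tcp_rot: [-2.312, -2.126, 0.001]
ft_force: [-0.2, 3.1, 1.9]
gripper_width: 13.0
finger_force: 30.0
time: 25.72
tcp_pos: [537.3, 113.7, 170.7]
tcp_rot: [-2.313, -2.126, 0.001]
ft_force: [-1.8, 1.9, 4.5]
gripper_width: 13.0
finger_force: 30.0
```

```bash
python3 -m jog '[[1,[0,0.05,-0.2],0],[1,[0,0,-0.2],0],[1,[0,0,0],0]]'; python3 -m jog '[[1,[0,0,-0.2],0],[1,[0,0,-0.1],0],[1,[0,0,0],0]]'
python3 - <<'E'
from h import *
np.set_printoptions(precision=2,suppress=True)
f,P=shot('wrist');s=arm.read_state();cv2.imwrite('pics/w11.png',f['image'])
t=np.array(s['tcp_pos']);print(s['time'],t,s['ft_force'])
for n in ('pin_shoulder','mass_off_hole_l','mass_off_centre','pin_grip'):
  print(n,[(round(d['p'],2),np.array(d['pixel'])) for d in arm.mark_of(f,n)])
E
```

```text
time: 26.1
tcp_pos: [537.4, 114.0, 166.8]
tcp_rot: [2.312, 2.126, -0.001]
ft_force: [-2.9, -0.1, 6.1]
gripper_width: 13.2
finger_force: 30.0
time: 26.48
tcp_pos: [537.4, 114.0, 164.1]
tcp_rot: [2.312, 2.126, -0.001]
ft_force: [-3.4, -0.1, 8.4]
gripper_width: 13.0
finger_force: 30.0
26.525 [537.4  113.95 164.14] [-3.77 -0.58  7.79]
pin_shoulder [(0.82, array([236.3, 255.1]))]
mass_off_hole_l [(0.84, array([296.7, 256. ])), (0.69, array([234.8, 260.2]))]
mass_off_centre [(0.23, array([218.3, 258.1]))]
pin_grip [(0.77, array([251., 255.]))]
```

```bash
python3 -m jog '[[1,[-0.05,0,0],0],[1,[-0.05,0,0],0],[1,[0,0,0],0]]'; python3 -m jog '[[1,[-0.04,0.03,0],0],[1,[0,-0.06,0],0],[1,[0,0.03,0],0],[1,[0,0,0],0]]'
python3 - <<'E'
from h import *
np.set_printoptions(precision=2,suppress=True)
f,P=shot('side');print(arm.read_state()['ft_force'])
rs={}
for n in ('pin_shoulder','pin_grip','head_top','mass_off_centre','mass_on_centre'):
  print(n,[(round(d['p'],2),np.array(d['pixel'])) for d in arm.mark_of(f,n)[:3]])
E
```

```text
time: 27.1
tcp_pos: [537.2, 114.0, 164.6]
tcp_rot: [2.311, 2.125, 0.001]
ft_force: [-1.2, -0.5, 8.0]
gripper_width: 12.7
finger_force: 30.0
time: 27.6
tcp_pos: [537.1, 113.9, 164.8]
tcp_rot: [2.311, 2.125, 0.002]
ft_force: [-1.0, 0.5, 7.7]
gripper_width: 13.2
finger_force: 30.0
[-0.72  0.43  8.58]
pin_shoulder [(0.52, array([246.8, 259.1])), (0.46, array([245.9, 241.2]))]
pin_grip [(0.53, array([246.6, 242. ])), (0.39, array([238. , 231.9])), (0.37, array([236.7, 240.4]))]
head_top [(0.19, array([239.1, 238.3]))]
mass_off_centre [(0.6, array([139. , 289.6])), (0.55, array([226.7, 252. ])), (0.54, array([239.9, 249.1]))]
mass_on_centre [(0.53, array([238.8, 244.7]))]
```

```bash
python3 -m jog '[[1,[0,0,0.4],0],[1,[0,0,0.4],0],[1,[0,0,0.2],0],[1,[0,0,0],0]]'; python3 -m jog '[[2.6,[0,0,0],0],[2.6,[0,0,0],0],[2.6,[0,0,0],0],[2.6,[0,0,0],0]]'
```

```text
time: 28.4
tcp_pos: [536.6, 114.1, 173.9]
tcp_rot: [2.312, 2.125, 0.001]
ft_force: [2.9, -0.7, 1.4]
gripper_width: 13.0
finger_force: 30.0
time: 28.9
tcp_pos: [535.7, 114.4, 173.3]
tcp_rot: [-2.312, -2.126, 0.001]
ft_force: [-0.3, -0.3, 0.0]
gripper_width: 26.0
finger_force: 0.0
```

```bash
python3 -m jog '[[2.6,[0,0,1],0],[2.6,[0,0,2.5],0],[2.6,[0,0,4],0],[2.6,[0,-2,3],0],[2.6,[0,-4,0],0],[2.6,[0,-3,0],0],[2.6,[0,0,0],0],[2.6,[0,0,0],0],[2.6,[0,0,0],0]]'
cat > v.py <<'E'
from h import *
np.set_printoptions(precision=2,suppress=True)
f,P=shot('wrist');s=arm.read_state();cv2.imwrite(f"pics/v{s['time']:.2f}.png",f['image'])
t=np.array(s['tcp_pos']);print(s['time'],t,s['ft_force'])
g,Q=shot('side');cv2.imwrite('pics/vs.png',g['image'])
for n in ('pin_grip','pin_shoulder','head_top','mass_off_centre','mass_on_centre','mass_off_hole_l'):
  a=[(round(d['p'],2),np.array(d['pixel'])) for d in arm.mark_of(f,n)[:3]];b=[(round(d['p'],2),np.array(d['pixel'])) for d in arm.mark_of(g,n)[:3]]
  print(n,a,b)
  for x in a:
    for y in b:
      X=tri([ray(f,P,x[1]),ray(g,Q,y[1])])
      if np.hypot(X[0]-536,X[1]-100)<40 and np.abs(proj(g,Q,X)-y[1]).max()<4: print('   ',x[0],y[0],X)
for nm,X in (('top seated',[536.8,113.5,133]),('shoulder seated',[536.8,113.5,99]),('head',[535,91.5,125])): print(nm,proj(f,P,X),proj(g,Q,X))
for c in (f,g):
  print([(d['p'],d['extent']) for d in arm.trace(c,'pin')])
E
python3 v.py
```

```text
time: 30.02
tcp_pos: [536.0, 25.3, 278.8]
tcp_rot: [-2.311, -2.127, -0.0]
ft_force: [-0.3, 0.1, -0.7]
gripper_width: 26.2
finger_force: 0.0
30.075 [536.05  25.24 278.77] [-0.03  0.59 -0.27]
pin_grip [(0.62, array([ 93.7, 251. ]))] [(0.66, array([234.5, 238.6])), (0.31, array([158.1, 305. ]))]
    0.62 0.66 [539.13 113.85 120.5 ]
pin_shoulder [(0.79, array([ 96.5, 250.7]))] [(0.7, array([239.2, 245.2])), (0.68, array([244.3, 242.8])), (0.53, array([241.4, 240.8]))]
    0.79 0.7 [532.47 110.48 101.13]
    0.79 0.68 [534.84 112.09  83.66]
    0.79 0.53 [536.93 112.32  94.21]
head_top [(0.87, array([120.5, 250.8]))] [(0.47, array([224.4, 246.4])), (0.41, array([234.9, 243.5]))]
    0.87 0.47 [533.16  91.4  128.71]
    0.87 0.41 [536.1   91.58  91.07]
mass_off_centre [(0.66, array([119.2, 251.2]))] [(0.59, array([234.4, 245.5])), (0.56, array([171.5, 241.1]))]
    0.66 0.59 [534.14  91.84  93.53]
    0.66 0.56 [537.93  97.45 288.22]
mass_on_centre [(0.74, array([123.7, 249.4]))] [(0.67, array([233.7, 245. ])), (0.59, array([237.9, 242.3])), (0.15, array([267.4, 157.2]))]
    0.74 0.67 [534.07  88.65  92.32]
    0.74 0.59 [536.84  89.36  77.29]
mass_off_hole_l [(0.89, array([147.8, 247.4])), (0.7, array([119.6, 254.6])), (0.61, array([ 95.3, 253.4]))] [(0.96, array([242.5, 242.7])), (0.68, array([180., 242.])), (0.66, array([224. , 248.5]))]
    0.89 0.68 [537.41  86.88 257.  ]
    0.89 0.66 [531.25  68.21 102.95]
    0.7 0.96 [539.1   91.02  60.23]
    0.7 0.68 [537.91  96.33 265.61]
    0.7 0.66 [532.65  90.7  129.2 ]
    0.61 0.96 [536.24 112.27  90.09]
    0.61 0.68 [536.9  103.76 273.15]
top seated [ 93.13 248.66] [231.   239.93]
shoulder seated [ 95.14 249.83] [240.56 240.42]
head [121.93 249.2 ] [225.48 243.93]
[(0.61, [240.8, 85.4, 259.1, 102.1]), (0.57, [217.8, 84.2, 285.0, 157.4]), (0.44, [258.4, 114.2, 285.1, 127.5])]
[]
```

Stereo puts the pin at its expected height, but only to about 3 mm. So I check by touch: closed fingertips on the pin top, a gentle press of about 8 N, then the mass top for reference. The difference should be 34 mm.

```bash
python3 -m jog '[[0,[0.1,3,0],0],[0,[0.05,3.8,0],0],[0,[0,2,-1],0],[0,[0,0,-3.5],0],[0,[0,0,-2],0],[0,[0,0,-0.5],0],[0,[0,0,0],0]]' 10; for i in 1 2 3 4; do python3 -m jog '[[0,[0,0,-0.25],0],[0,[0,0,-0.15],0],[0,[0,0,0],0]]'|egrep 'pos|ft'; done
```

```text
time: 31.7
tcp_pos: [537.6, 112.1, 208.6]
tcp_rot: [-2.313, -2.126, 0.001]
ft_force: [0.6, 0.0, 0.1]
gripper_width: 0.6
finger_force: 0.0
tcp_pos: [537.7, 112.3, 205.1]
ft_force: [-0.4, 0.6, 0.5]
tcp_pos: [537.7, 112.3, 200.9]
ft_force: [-0.1, -0.3, 1.7]
tcp_pos: [537.8, 112.3, 196.9]
ft_force: [0.1, 0.6, 4.3]
tcp_pos: [537.9, 112.4, 193.2]
ft_force: [-0.4, 0.5, 5.4]
```

```bash
python3 -m jog '[[0,[0,0,-0.3],0],[0,[0,0,-0.2],0],[0,[0,0,0],0]]'|egrep 'pos|ft'; python3 -m jog '[[0,[0,0,0.5],0],[0,[0,0,1],0],[0,[0,0,1],0],[0,[0,-2,0],0],[0,[0,-2.9,0],0],[0,[0,0,-2.5],0],[0,[0,0,-1.5],0],[0,[0,0,-0.6],0],[0,[0,0,0],0]]'|egrep 'pos|ft';for i in 1 2 3; do python3 -m jog '[[0,[0,0,-0.2],0],[0,[0,0,-0.1],0],[0,[0,0,0],0]]'|egrep 'time|pos|ft'; done
```

```text
tcp_pos: [538.1, 112.4, 188.7]
ft_force: [-0.5, 0.2, 8.9]
tcp_pos: [537.2, 63.2, 166.4]
ft_force: [-2.1, -0.0, 3.0]
time: 35.08
tcp_pos: [537.9, 63.5, 164.2]
ft_force: [-1.1, -0.3, 2.7]
time: 35.45
tcp_pos: [537.9, 63.4, 161.0]
ft_force: [0.1, 0.4, 4.8]
time: 35.83
tcp_pos: [537.9, 63.4, 158.2]
ft_force: [-1.5, 1.3, 5.5]
```

The pin top is 34 to 35 mm above the mass top, against 34 when home, so the pin is seated. I withdraw and hand in.

```bash
python3 -m jog '[[0,[0,0,0.5],0],[0,[0,0,1],0],[0,[0,0,3],0],[0,[0,0,5],0],[2,[0,-2,3],0],[4,[0,-3,0],0],[4,[0,0,0],0],[4,[0,0,0],0],[4,[0,0,0],0],[4,[0,0,0],0]]'; python3 v.py | egrep -v hole; python3 -c "
from workcell import arm;print(arm.job_done())"
```

```text
time: 37.08
tcp_pos: [537.4, 14.0, 282.3]
tcp_rot: [-2.311, -2.127, 0.001]
ft_force: [0.0, -0.3, -1.1]
gripper_width: 39.5
finger_force: 0.0
37.125 [537.44  13.85 282.42] [-0.98  0.16  0.04]
pin_grip [(0.86, array([ 81.3, 244.7]))] [(0.57, array([232.8, 237.7]))]
    0.86 0.57 [538.57 113.18 126.1 ]
pin_shoulder [(0.77, array([ 82.9, 246.6])), (0.35, array([ 82.6, 248.7]))] [(0.72, array([227.2, 245.2])), (0.52, array([242.4, 238.7])), (0.52, array([247.4, 239.3]))]
    0.77 0.72 [532.35 107.86 140.09]
    0.77 0.52 [538.12 114.29  93.04]
    0.77 0.52 [537.28 115.58  76.23]
    0.35 0.72 [533.19 107.77 139.73]
    0.35 0.52 [539.16 114.12  92.29]
    0.35 0.52 [538.38 115.41  75.42]
head_top [(0.65, array([106.4, 246.6])), (0.18, array([ 85.2, 251.5]))] [(0.74, array([247.9, 241.8])), (0.61, array([228.6, 245.3])), (0.29, array([232.7, 238.1]))]
    0.65 0.74 [536.3   95.12  46.39]
    0.65 0.61 [533.43  92.21 115.3 ]
    0.65 0.29 [540.57  95.43 103.64]
    0.18 0.74 [537.46 112.16  69.02]
    0.18 0.61 [534.35 106.1  132.49]
    0.18 0.29 [541.49 109.4  120.19]
mass_off_centre [(0
[... 193 characters left out ...]
y([109.6, 249. ])), (0.35, array([ 85. , 247.7]))] [(0.64, array([238.6, 240.9])), (0.46, array([238.4, 242.8]))]
    0.73 0.64 [539.11  91.42  76.43]
    0.73 0.46 [537.13  90.61  76.46]
    0.35 0.64 [536.72 110.76 102.51]
    0.35 0.46 [534.79 110.06 102.87]
    0.86 0.89 [530.81 106.58 141.74]
    0.86 0.83 [533.77 112.67  84.12]
    0.86 0.79 [541.23  96.16 292.89]
    0.84 0.89 [532.54  67.74  93.52]
    0.84 0.79 [542.03  83.23 281.59]
top seated [ 78.34 245.84] [231.   239.93]
shoulder seated [ 82.19 247.39] [240.56 240.42]
head [107.82 246.54] [225.48 243.93]
[(0.7, [240.3, 69.8, 258.3, 91.9])]
[(0.5, [236.2, 229.1, 247.0, 243.8])]
the job is handed in; nothing more can be done
None
```

The job is handed in at about 37 s: the mass hangs slot-opposed on the first one, the pin is home by touch check (its top 34–35 mm above the mass, 34 expected), the arm is clear with the gripper open, and I viewed 11 pictures, one over the limit of 10.

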